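# Clamp a signal splitter in the cam test jig

### The job

Set the aluminium splitter box, the one with four coax sockets on its lid, in the nest of the cam press with its sockets up and let go of it. Then turn the press's crank anticlockwise until the follower rests in the cam's flat dwell, so that the rubber foot holds the box at full pressure and the crank stays put when you let go; do not force the crank against the end stop. Leave the other things on the table alone.

Things in the scene. Friction and masses are not known exactly. Their poses are not given: they have to be found in the camera images.
- splitter: Die-cast aluminium box to be clamped, about 0.2 to 0.4 kg: 46 mm (its x) by 60 mm (its y) by 40 mm high, with four brass coax sockets on the lid, 12 mm wide and 16 mm tall, 56 mm in all. It can go in the nest either way round. Origin at the centre of its underside, z up. It starts on the table at the right; it and the attenuator may have swapped places.
- press: Hand-cranked cam press, fixed to the table: aluminium base plate 130 mm (x) by 150 mm (y), 12 mm thick. Origin on the table under the upright cam shaft, z up; its -y points from the shaft to the nest. A plate cam on the shaft (its top 42 mm above the table) pushes a follower with a rubber foot towards the nest. It carries cam, crank and foot, but its pose is the base plate's.
- shaft (a point): Point on the shaft's upright axis, about which the crank turns, 81 mm above the table, at the top of the crank arm; axes as the press's. The crank arm is clamped on the shaft at an angle that differs by up to 0.5 rad either way between set-ups, so the knob's place does not tell where the cam is. Nothing on the press but the knob stands above 82 mm.
- knob_mid (a point): Middle (103 mm above the table) of the crank's upright black knob: a round grip, 23 mm thick, from 81 to 121 mm above the table, that spins freely on its pin, on a circle of 55 mm radius about the shaft. It starts from 0.8 rad clockwise to 1.7 rad anticlockwise of the press's +x and is turned anticlockwise seen from above.
- cam_rest (a point): Fixed point on the cam's axis at mid-height, 35 mm above the table. What the knob feels: first nearly free for 0.1 to 1.6 rad (about 1 N); then the cam climbs for 1.8 rad, the force rising to some 5 to 8 N and fading again (let go there and it springs back); then the dwell, 0.45 rad long, slack (about 1 N), where the crank stays as left; at its end a lug meets the stop.
- foot_rest (a point): Fixed point where the middle of the rubber foot's face is when drawn back: 85 mm from the shaft, 33 mm above the table, 8 mm short of the box when that is home. The foot is 32 mm wide and 26 mm tall. The cam's lift is 18 mm; the foot is sprung, meets the box part of the way, and presses it with about 20 N when the follower rests in the dwell.
- stop: Upright steel pin, 10 mm thick, 61 mm tall, on the base plate 47 mm from the shaft: the end stop of the camshaft at the far end of the dwell. Origin on the table under the pin.
- nest: Nest, fixed beside the press. Floor plate 84 mm (x) by 86 mm (y), top 12 mm above the table. Origin on the table under the middle of the box when home; axes as the press's. Two white rails along y, 9 mm above the floor, leave a channel 52 mm wide; a back stop, 30 mm above the floor, faces +y at y = -30 mm. The box's length goes along y; the foot pushes it the last millimetres home.
- attenuator: Another die-cast box of the same size (46 x 60 x 40 mm), with one round black dial, 32 mm wide, on its lid instead of sockets. Leave it. Origin at the centre of its underside.
- adapter: Small upright brass and steel coax barrel, 18 mm wide, 30 mm tall, between the boxes and the nest. Leave it. Origin under its centre.
- screwdriver: Grey-handled screwdriver, 180 mm long, lying beyond the boxes. Leave it.
- wrench: Steel wrench, 150 mm long, lying beyond the press. Leave it.
- bottle: Clear water bottle, 190 mm tall, 64 mm wide, at the far left. Leave it. Origin under its centre.
- cup: Paper cup, 90 mm tall, 76 mm wide at the rim, at the left. Leave it. Origin under its centre.
Mind the look-alikes: they are no part of the job. What is shaped like the splitter but green is not meant.

How it is judged:
On the way, in this order (a step that is already met when the one before it is completed fails the run):
1. the splitter stands flat in the nest's channel, sockets up, let go, within 9 mm of the back stop (x of splitter in the frame of nest between -0.005 and 0.005 m and y of splitter in the frame of nest between -0.004 and 0.009 m and z of splitter in the frame of nest between 0.009 and 0.0145 m and angle between splitter's own z axis and vertical below 0.06 rad and angle between the y axis of splitter and the y axis of nest, either way round below 0.15 rad and contact force between the fingers and splitter below 0.1 N and linear speed of splitter below 0.01 m/s), for 0.2 s.
2. the foot presses the splitter with more than 15 N (contact force between press and splitter above 15 N), for 0.2 s.
At the end, for the whole second after the job is handed in: With the robot clear, the splitter stands flat and still in the nest, sockets up, within 3 mm of home against the back stop (5 mm sideways), and the foot still presses it with more than 15 N, which it only does with the follower resting in the cam's dwell (x of splitter in the frame of nest between -0.005 and 0.005 m and y of splitter in the frame of nest between -0.003 and 0.003 m and z of splitter in the frame of nest between 0.009 and 0.0145 m and angle between splitter's own z axis and vertical below 0.06 rad and angle between the y axis of splitter and the y axis of nest, either way round below 0.15 rad and contact force between press and splitter above 15 N and linear speed of splitter below 0.005 m/s and angular speed of splitter below 0.05 rad/s); the robot touches nothing.
It fails at once if the camshaft's lug is forced against the end stop with more than 15 N (contact force between press and stop above 15 N).
It fails at once if a bystander is moved by more than 30 mm (distance of any of attenuator, adapter, screwdriver, wrench, bottle, cup from where it was at the start of the episode above 0.03 m).
It also fails if it takes over 72 s, if anything falls off the work surface, if the arm or the gripper's body presses on something with over 40 N, if the wrist force passes 120 N, or if a joint passes its speed limit or range.

### The arm

A 7-joint arm with a two-finger parallel gripper is mounted at the origin on the work surface. World frame = base frame: x ahead of the robot, y to its left, z up, the work surface at z = 0. Lengths are in m, angles in rad, forces in N, time in s.
With the tool pointing down it reaches from about 0.35 to 0.9 m from the base axis. Payload 8.1 kg.
Tool frame: the origin (TCP) lies midway between the tips of the shut fingers; the grasp point (between the pads) lies arm.grip_point_offset behind it (arm.grip_point_offset is the distance from the TCP to the grasp point, in m); y points along the fingers, z is the direction in which the jaws open and shut, and the axes are right-handed (so a half turn about y gives the same grasp; the last joint's range is limited). The gripper opens to 92 mm and grips with 3 to 60 N. Pads are 19 mm wide; open, the fingers measure 130 mm over their backs; the gripper's body (75 mm by 190 mm) begins 47 mm behind the grasp point.
Start: joints at [1.157, 0.434, 0.025, 1.573, -0.012, 1.134, -0.075], TCP at [0.191, -0.595, 0.227] pointing down, gripper open.
Joint ranges: [-2.62, 2.62], [-0.44, 2.09], [-1.27, 1.32], [0.08, 2.57], [-1.32, 4.46], [0.12, 2], [-2.74, 2.74]. Speed limits (rad/s): [2.22, 2.22, 3.01, 3.01, 3.14, 3.14, 3.14].

### API

Orientations are given as a rotation vector (axis times angle).
In Python, from cell import arm, get_image, camera_info gives the robot as it stands.
- The arm moves only by the tool carry_out, never from a script. Its argument "steps" is one flat list of numbers, 5 for each row, row after row: the opening, from 0 (shut) to 1 (fully open), then the shift along the world's x, y, z in units of 0.1 m (1.0 is 0.1 m), then the turn about the world's z in units of 45 degrees (1.0 is 45 degrees). In form: [hand, dx, dy, dz, spin, hand, dx, dy, dz, spin, ...]. A call has 1 to 12 rows; each row is the pose to reach, as a shift and turn from the pose commanded when the call began; what a row does not reach only later rows make up. A row lasts 1/10 s, in which the tool goes at most 50 mm and 8.59 degrees, less where a joint would pass 70% of its speed; a pose out of reach is approached as far as the arm can. A call with a number of a shift or a turn outside -1 to 1 is refused whole. A call with a gripper value outside its range is refused whole. The fingers move at their own pace and stop on an object; "grip_force" is the grip in N (left out, the last holds). Time passes only in rows, so rows that repeat a pose let the fingers close. It gives the time, the measured TCP pose, the force and the opening at its end, in the units of the state.
- arm.observe(): the state, without advancing time (a new reading comes with each control period).
- get_image(name): name is "scene" or "top" or "wrist"; returns (picture, depth): 420x560x3 uint8, red, green, blue; 420x560 float32, m along the optical axis (not along the pixel's ray), 0 where there is no reading.
- camera_info(name): a dict with "fovy" (degrees; the focal length in pixels is half the picture's height over the tangent of half this angle, whatever the lens; pixels are square), "cx", "cy" (the principal point, pixels), "R" (3x3) and "t" (3): a world point X has camera coordinates R X + t; the wrist camera has in their place "tool_from_camera" (4x4, takes a point from camera to tool coordinates, whose origin is the TCP and whose axes are the tool frame's). Camera axes: x right, y down, z forward; pixel columns grow to the right and rows downward; lengths in m; the calibration is good to about 2 mm. A picture is of the moment at which its call begins: read the wrist's pose just before it. camera_info takes no time and is no camera call.
- arm.sign_off(): hands the job in, once; it reports no verdict.
The state is a dict: "clock": time; "joints": joint angles; "dq": joint speeds; "joint_efforts": joint torques, N m; "position": TCP position; "ee_rot": TCP orientation; "force": force on the tool from outside, world axes, zero at the start; "ft_torque": the same for the moment, N m; "width": opening from 0.0 (shut) to 1.0 (fully open).
Only numpy, scipy, OpenCV 4.12 (cv2) and the standard library are available. Lean on these libraries where they do the work, as an engineer would, in place of code of your own. Each camera call takes 0.05 s, during which the arm holds its last target. There are 200 camera calls.

## Working session

There is one attempt and no reset: what is moved stays moved. The work goes in short steps, Python scripts to look and compute and a tool call to move; the robot and the scene stay as the last step left them, time stands still between calls to the robot, and variables do not carry over. Pictures are saved under pics/ and viewed, about 8 in all and at most 12, crops included, and the job is handed in when it is done.

Besides the shell and the picture viewer there is one more tool, called after "Call:" as name(argument=value, ...) on one line, values as JSON. carry_out: Moves the arm, as the interface text tells. Shifts and turns lie within -1 to 1; 1 stands for 0.1 m of shift or 45 degrees of turn. Its arguments: {"type":"object","properties":{"steps":{"type":"array","items":{"type":"number"}},"grip_force":{"type":"number"}},"required":["steps"]}

```bash
mkdir -p pics
cat > h.py <<'E'
import numpy as np, cv2
from cell import arm, get_image, camera_info
from scipy.spatial.transform import Rotation as Ro
def snap(n):
    o=arm.observe(); im,d=get_image(n); c=camera_info(n)
    f=im.shape[0]/2/np.tan(np.radians(c['fovy'])/2)
    if 'R' in c: R=np.array(c['R']).T; t=-R@np.array(c['t'])
    else:
        T=np.array(c['tool_from_camera']); Rt=Ro.from_rotvec(o['ee_rot']).as_matrix()
        R=Rt@T[:3,:3]; t=Rt@T[:3,3]+np.array(o['position'])
    v,u=np.mgrid[:im.shape[0],:im.shape[1]]
    P=np.stack([(u-c['cx'])/f*d,(v-c['cy'])/f*d,d],-1)@R.T+t
    P[d==0]=np.nan
    return im,d,P
def save(n,im,s=1): cv2.imwrite('pics/'+n,cv2.resize(im[...,::-1],None,fx=s,fy=s,interpolation=cv2.INTER_CUBIC))
E
python3 - <<'E'
from h import *
for n in('top','scene'):
    im,d,P=snap(n); save(n+'0.png',im,1.4); np.savez(n+'0.npz',im=im,P=P)
print(arm.observe(),arm.grip_point_offset)
E
```

```text
{'clock': 0.1, 'joints': array([ 1.15735958,  0.43515985,  0.02497544,  1.57400641, -0.01155233,
        1.13402377, -0.07511061]), 'dq': array([ 0.00090828, -0.00123656,  0.00132395, -0.00212672, -0.00212385,
        0.00114066,  0.00122563]), 'joint_efforts': array([ 2.96069426e-03, -6.69128823e+01,  9.87999961e-01, -3.15147185e+01,
       -6.05366053e-02,  3.74884042e-02, -3.42263093e-05]), 'position': array([ 0.19094883, -0.59462456,  0.22601932]), 'ee_rot': array([-0.32216837,  2.05542624, -2.05251878]), 'force': array([-0.45620614, -0.04457479, -0.07078738]), 'ft_torque': array([-0.00349972,  0.01881248,  0.02161531]), 'width': 0.9982858183698246} 0.0188
```

View pics/top0.png

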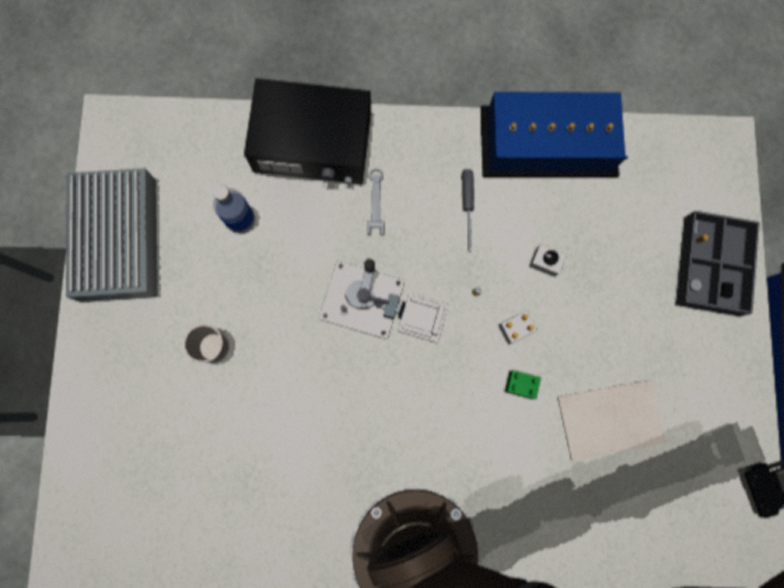

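The top view, in its 784x588 pixels, shows three boxes. A grey one with four brass sockets is at (518,327), one with a black dial at (548,258), and a green one at (523,384). The splitter is the grey box with four sockets, since the green one is excluded and the dial marks the attenuator. The press shaft is near (363,296), the knob at (369,266) and the nest at (422,318).

Run:
```python
from h import *
z=np.load('top0.npz'); im,P=z['im'],z['P']
a=cv2.resize(im[150:300,220:420],None,fx=4,fy=4,interpolation=cv2.INTER_CUBIC); save('crop0.png',a)
def reg(u0,u1,v0,v1,zl,zh):
    Q=P[v0:v1,u0:u1]; m=(Q[...,2]>zl)&(Q[...,2]<zh); q=Q[m]
    r=cv2.minAreaRect((q[:,:2]*1000).astype(np.float32)); print(len(q),q.mean(0).round(4),np.round(r[0],1),np.round(r[1],1),round(r[2],1))
print('table',np.nanmedian(P[260:290,300:340,2]))
reg(350,392,218,250,.032,.05) # splitter lid
reg(350,392,218,250,.032,.08)
reg(372,412,170,202,.032,.08)
reg(225,295,180,245,.006,.016)
reg(280,325,205,250,.006,.016)
reg(280,325,205,250,.006,.026)
reg(280,325,205,250,.030,.046)
reg(245,285,180,200,.105,.13)
reg(330,352,200,216,.015,.04)
```

```text
table -0.00020445437960159296
293 [ 0.4539 -0.2023  0.0404] [ 454.8 -203.7] [44.6 61.4] 27.6
334 [ 0.4538 -0.2024  0.0422] [ 454.8 -203.7] [44.6 61.4] 27.6
327 [ 0.5977 -0.2674  0.0438] [ 599.5 -268.6] [59.7 48.7] 68.3
1656 [0.5011 0.1161 0.0113] [511.8 113.7] [191.3 197.4] 1.1
611 [ 0.4752 -0.0023  0.0114] [471.9  -8.4] [130.4 124.3] 90.0
802 [ 0.4748 -0.0025  0.0134] [471.9  -8.4] [130.4 124.3] 90.0
114 [ 0.4692 -0.0177  0.0409] [477.1   1.6] [96.1 59.9] 71.8
56 [0.5579 0.1052 0.1186] [558.3 104.9] [19.5 19.3] 3.3
24 [ 0.5299 -0.1207  0.028 ] [ 530.4 -122.3] [12.4 14.6] 44.5
```

View pics/crop0.png

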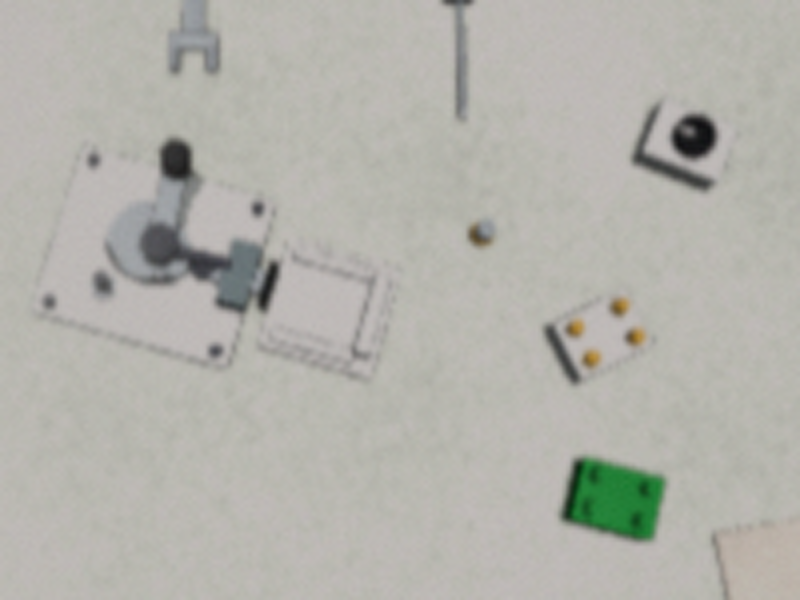

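Run:
```python
from h import *
z=np.load('top0.npz'); P=z['P']
o=arm.observe(); R=Ro.from_rotvec(o['ee_rot']).as_matrix(); print(R.round(3)); print(np.degrees(np.arctan2(R[1,2],R[0,2])))
print(camera_info('wrist'))
c=camera_info('top'); f=210/np.tan(np.radians(c['fovy'])/2); Rw=np.array(c['R']).T; t=-Rw@np.array(c['t'])
def px(u,v,h):
    r=Rw@np.array([(u/4+220-c['cx'])/f,(v/4+150-c['cy'])/f,1]); return (t+r*(h-t[2])/r[2])[:2]
q=[px(*p,.012) for p in((88,143),(275,200),(228,370),(35,315))]
for a,b in zip(q,q[1:]+q[:1]): print(a.round(4),np.linalg.norm(b-a).round(4),np.degrees(np.arctan2(*(b-a)[::-1])).round(1))
print('mid',np.mean(q,0),'shaft',px(160,243,.085),'foot',px(268,285,.04),'splitter',np.mean([px(*p,.056) for p in((576,328),(620,306),(636,337),(592,358))],0))
print('channel',[px(*p,.012).round(4) for p in((293,258),(375,278),(355,355),(268,330))])
```

```text
[[-0.952 -0.001  0.306]
 [-0.306  0.001 -0.952]
 [ 0.    -1.    -0.001]]
-72.19389675789444
{'fovy': 67.6617667371256, 'cx': 273.7173907523101, 'cy': 206.5651200428954, 'tool_from_camera': array([[-6.69608599e-04,  9.52086149e-01,  3.05829228e-01,
        -8.48395962e-02],
       [ 1.45806188e-04, -3.05829200e-01,  9.52086382e-01,
        -1.58488257e-01],
       [ 9.99999765e-01,  6.82117022e-04,  6.59658099e-05,
         2.65468091e-05],
       [ 0.00000000e+00,  0.00000000e+00,  0.00000000e+00,
         1.00000000e+00]])}
[0.5871 0.1704] 0.1444 -105.6
[0.5482 0.0314] 0.1302 166.0
[0.4219 0.0628] 0.1457 75.6
[0.4582 0.2039] 0.1332 -14.6
mid [0.50387575 0.11714114] shaft [0.50148135 0.11324786] foot [0.4807519  0.03614467] splitter [ 0.45122604 -0.20331006]
channel [array([0.5054, 0.0173]), array([ 0.4922, -0.0431]), array([ 0.4352, -0.0292]), array([0.4518, 0.0345])]
```

Call:
carry_out(steps=[1,0.6,0.95,0,0.55,1,0.6,0.95,0,0.55,1,0.6,0.95,0,0.55,1,0.6,0.95,0,0.55])

```text
clock: 0.5
position: [0.253, -0.4977, 0.2267]
ee_rot: [-0.701, 1.784, -1.782]
force: [-0.4, -0.5, 0.3]
width: 1.003
```

Call:
carry_out(steps=[1,0.6,0.95,0,0.55,1,0.6,0.95,0,0.55,1,0.6,0.95,0,0.55,1,0.6,0.95,0,0.55])

```text
clock: 0.9
position: [0.312, -0.4042, 0.2268]
ee_rot: [-0.996, 1.493, -1.493]
force: [-0.5, -1.3, 0.1]
width: 0.999
```

Call:
carry_out(steps=[1,0.6,0.95,0,0.55,1,0.6,0.95,0,0.55,1,0.6,0.95,0,0.55,1,0.6,0.95,0,0.55])

```text
clock: 1.3
position: [0.3716, -0.3103, 0.2267]
ee_rot: [-1.225, 1.184, -1.184]
force: [0.3, 0.6, -0.4]
width: 1.0
```

Call:
carry_out(steps=[1,0.83,1,0,0.57,1,0.83,1,0,0.57,1,0.83,1,0,0.57,1,0.83,1,0,0.57,1,0.83,1,0,0.57])

```text
clock: 1.8
position: [0.4535, -0.2127, 0.2262]
ee_rot: [-1.398, 0.854, -0.853]
force: [-0.6, -0.8, -0.8]
width: 1.001
```

Run:
```python
from h import *
im,d,P=snap('wrist'); save('w1.png',im,1.4)
o=arm.observe(); R=Ro.from_rotvec(o['ee_rot']).as_matrix(); print(o['position'],np.degrees(np.arctan2(R[1,2],R[0,2])))
m=(P[...,2]>.035)&(P[...,2]<.045)&(np.hypot(P[...,0]-.453,P[...,1]+.203)<.06)
q=P[m]; r=cv2.minAreaRect((q[:,:2]*1000).astype(np.float32)); print(len(q),q.mean(0),r)
h=cv2.cvtColor(im,cv2.COLOR_RGB2HSV)
n=(P[...,2]>.052)&(P[...,2]<.065)&(np.hypot(P[...,0]-.453,P[...,1]+.203)<.06)
k,l,s,c=cv2.connectedComponentsWithStats(n.astype(np.uint8))
for i in range(1,k):
  if s[i,4]>30: print(s[i,4],P[l==i].mean(0).round(4))
```

```text
[ 0.45302679 -0.21310277  0.22626084] 27.150347479692105
1801 [ 0.45251718 -0.20064798  0.04051709] ((453.4051208496094, -202.09991455078125), (45.80586624145508, 59.05588912963867), 27.838272094726562)
66 [ 0.4346 -0.1919  0.0563]
69 [ 0.4558 -0.1812  0.0563]
65 [ 0.4511 -0.2239  0.0562]
66 [ 0.4722 -0.2128  0.0561]
```

View pics/w1.png

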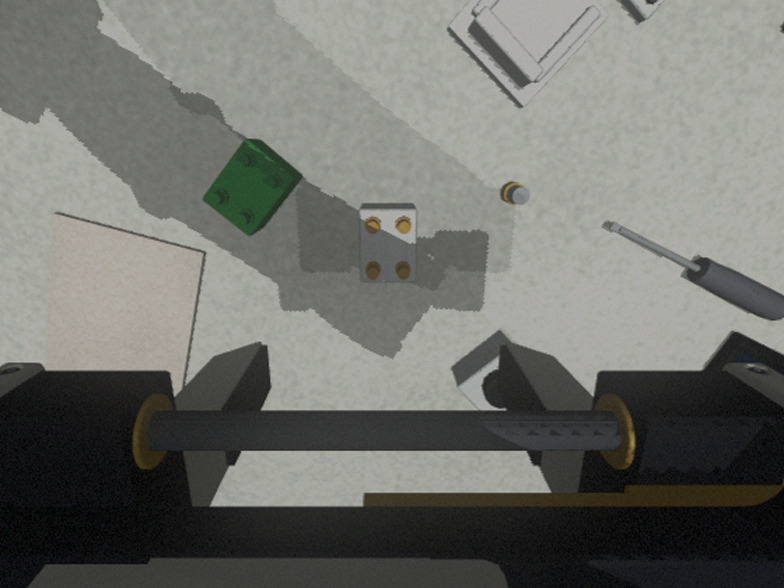

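Call:
carry_out(steps=[1,0,0.1,-0.5,0.015,1,0,0.1,-1,0.015,1,0,0.1,-1,0.015,1,0,0.1,-1,0.015])

```text
clock: 2.25
position: [0.4531, -0.2017, 0.1269]
ee_rot: [-1.403, 0.843, -0.839]
force: [-0.2, 0.5, 0.5]
width: 0.999
```

Call:
carry_out(steps=[1,0,-0.01,-0.4,0,1,0,-0.01,-0.8,0,1,0,-0.01,-1,0,1,0,-0.01,-1,0])

```text
clock: 2.65
position: [0.454, -0.2024, 0.0268]
ee_rot: [-1.404, 0.84, -0.839]
force: [-1.1, 0.4, -0.0]
width: 0.999
```

Call:
carry_out(steps=[1,0,0,-0.12,0,1,0,0,-0.12,0,0.3,0,0,-0.12,0,0.3,0,0,-0.12,0,0.3,0,0,-0.12,0,0.3,0,0,-0.12,0,0.3,0,0,-0.12,0,0.3,0,0,-0.12,0,0.3,0,0,-0.12,0,0.3,0,0,-0.12,0], grip_force=25)

```text
clock: 3.65
position: [0.4536, -0.2013, 0.0147]
ee_rot: [-1.404, 0.838, -0.837]
force: [-2.8, -0.9, 2.8]
width: 0.494
```

Call:
carry_out(steps=[0.3,0,0,0.3,0,0.3,0,0,0.7,0,0.3,0,0,1,0,0.3,0,0,1,0])

```text
clock: 4.05
position: [0.4566, -0.2014, 0.1182]
ee_rot: [-1.402, 0.832, -0.842]
force: [0.7, -0.4, -3.7]
width: 0.499
```

Call:
carry_out(steps=[0.3,0.03,0.2,0.4,-0.19,0.3,0.05,0.4,0.5,-0.38,0.3,0.1,0.6,0.5,-0.57,0.3,0.1,0.8,0.5,-0.76,0.3,0.1,1,0.5,-0.94,0.3,0.1,1,0.5,-0.94,0.3,0.1,1,0.5,-0.94])

```text
clock: 4.75
position: [0.4636, -0.1007, 0.1638]
ee_rot: [-1.087, 1.384, -1.383]
force: [0.5, -0.1, -3.5]
width: 0.499
```

Run:
```python
from h import *
im,d,P=snap('wrist'); save('w2.png',im,1.4); np.savez('w2.npz',im=im,P=P)
o=arm.observe(); R=Ro.from_rotvec(o['ee_rot']).as_matrix(); print(o['position'],np.degrees(np.arctan2(R[1,2],R[0,2])),o['width'],o['force'])
```

```text
[ 0.46365565 -0.10143518  0.16390887] -13.798961440144737 0.5041170038026481 [-0.12192844  0.02767113 -2.94018508]
```

View pics/w2.png

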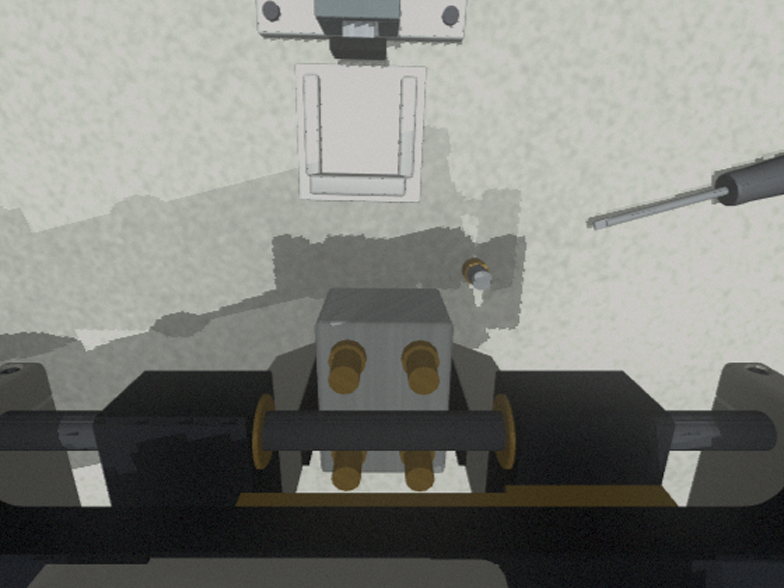

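The wrist view shows the box held squarely. The nest's channel runs from u≈321 to 400, the back stop is at v≈175–195, and the foot is at (360,45).

Run:
```python
from h import *
z=np.load('w2.npz'); im,P=z['im'],z['P']
s=lambda u0,u1,v0,v1:P[int(v0/1.4):int(v1/1.4),int(u0/1.4):int(u1/1.4)].reshape(-1,3)
Q=s(285,440,62,210); print('plate z',np.nanmedian(s(330,390,80,160)[:,2]))
pl=Q[(Q[:,2]>.008)&(Q[:,2]<.05)]; 
r=cv2.minAreaRect((pl[:,:2]*1000).astype(np.float32)); print('plate',r)
fl=s(300,425,62,165); rail=fl[(fl[:,2]>.0185)&(fl[:,2]<.024)]; 
bs=Q[(Q[:,2]>.038)&(Q[:,2]<.046)]
for yaw in(-14.5,):
  c,sn=np.cos(np.radians(yaw)),np.sin(np.radians(yaw)); M=np.array([[c,sn],[-sn,c]]) # to nest frame
  n0=np.array([.4707,-.006]); g=lambda q:(q[:,:2]-n0)@M.T
  a=g(rail); L=a[a[:,0]<0]; Rr=a[a[:,0]>0]
  for n,e in(('L',L),('R',Rr)): print(n,len(e),np.percentile(e,[2,50,98],axis=0).round(4).tolist(),'slope deg',np.degrees(np.polyfit(e[:,1],e[:,0],1)[0]))
  b=g(bs); print('bs',np.percentile(b,[2,50,98],axis=0).round(4).tolist(),'slope',np.degrees(np.polyfit(b[:,0],b[:,1],1)[0]))
# held box top
o=arm.observe(); p=np.array(o['position'])
hb=P[(P[...,2]>p[2]+.018)&(P[...,2]<p[2]+.032)&(np.abs((P[...,:2]-p[:2])@M.T)[...,0]<.03)&(np.abs((P[...,:2]-p[:2])@M.T)[...,1]<.04)]
print(p,len(hb),cv2.minAreaRect((hb[:,:2]*1000).astype(np.float32)),hb[:,2].mean())
```

```text
plate z 0.012497844852807971
plate ((471.06817626953125, -7.538654327392578), (86.14496612548828, 84.11356353759766), 74.99285888671875)
L 679 [[-0.0346, -0.0181], [-0.0298, 0.0087], [-0.0252, 0.0332]] slope deg 0.7873511057463669
R 674 [[0.0272, -0.0172], [0.0318, 0.0087], [0.0367, 0.0325]] slope deg 0.49595794480612937
bs [[-0.0277, -0.0371], [0.0009, -0.0311], [0.0289, -0.0255]] slope -0.471731795567838
[ 0.46365565 -0.10143518  0.16390887] 6697 ((464.0166320800781, -100.79898071289062), (61.22875213623047, 59.88595199584961), 76.46713256835938) 0.1895581876279309
```

Call:
carry_out(steps=[0.3,0.05,0.4,0,-0.027,0.3,0.1,0.8,0,-0.027,0.3,0.1,1,0,-0.027,0.3,0.1,1,0,-0.027,0.3,0.1,1,0,-0.027])

```text
clock: 5.3
position: [0.474, -0.0019, 0.1643]
ee_rot: [-1.074, 1.401, -1.401]
force: [0.5, -0.7, -3.0]
width: 0.502
```

Call:
carry_out(steps=[0.3,0,0.03,-0.4,0,0.3,0,0.03,-0.8,0,0.3,0,0.03,-0.98,0,0.3,0,0.03,-0.98,0,0.3,0,0.03,-0.98,0])

```text
clock: 5.8
position: [0.4743, 0.0008, 0.0669]
ee_rot: [-1.072, 1.402, -1.402]
force: [0.0, 0.1, -2.3]
width: 0.498
```

Run:
```python
from h import *
im,d,P=snap('wrist'); save('w3.png',im,1.4); np.savez('w3.npz',im=im,P=P)
o=arm.observe(); R=Ro.from_rotvec(o['ee_rot']).as_matrix(); print(o['position'],np.degrees(np.arctan2(R[1,2],R[0,2])),o['width'],o['force'])
```

```text
[0.47491741 0.00109622 0.06757947] -15.20760297140784 0.49772618327813684 [-0.05749197 -0.09630037 -3.08983803]
```

View pics/w3.png

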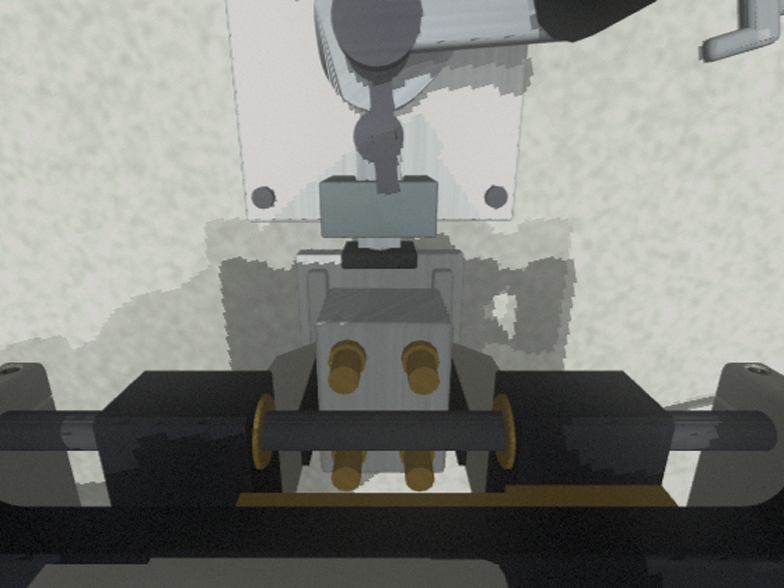

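The box is centred between the rail ends (311 and 450, box 318–450) with the foot ahead at (380,255). I'll check the offsets by depth.

Run:
```python
from h import *
z=np.load('w3.npz'); P=z['P']; p=np.array([.4746,.0011])
c,s=np.cos(np.radians(15)),np.sin(np.radians(15)); ax,ay=np.array([c,-s]),np.array([s,c])
D=P[...,:2]-p; X=D@ax;Y=D@ay;Z=P[...,2]
def st(n,m): print(n,m.sum(),'x',np.percentile(X[m],[2,50,98]).round(4),'y',np.percentile(Y[m],[2,50,98]).round(4),'z',np.median(Z[m]).round(4))
st('L',(abs(Z-.021)<.003)&(Y>.025)&(Y<.042)&(X<-.02)&(X>-.05))
st('R',(abs(Z-.021)<.003)&(Y>.025)&(Y<.042)&(X>.02)&(X<.05))
st('foot top',(abs(Z-.046)<.003)&(Y>.03)&(Y<.058)&(abs(X)<.03))
st('lid',(abs(Z-.0925)<.003)&(abs(Y)<.045)&(abs(X)<.027))
st('plate12',(abs(Z-.012)<.003)&(Y>.03)&(Y<.055)&(abs(X)<.07))
```

```text
L 44 x [-0.0357 -0.0318 -0.0278] y [0.0251 0.0261 0.027 ] z 0.0196
R 45 x [0.026  0.03   0.0342] y [0.0251 0.0259 0.0269] z 0.0198
foot top 660 x [-0.0161 -0.0008  0.0145] y [0.0357 0.0393 0.0424] z 0.0464
lid 5517 x [-0.0217  0.001   0.0239] y [-0.0278  0.0117  0.0296] z 0.0926
plate12 1168 x [-0.063   0.018   0.0611] y [0.0303 0.0512 0.0549] z 0.0123
```

Call:
carry_out(steps=[0.3,-0.018,0,0,0,0.3,-0.018,0,-0.2,0,0.3,-0.018,0,-0.3,0,0.3,-0.018,0,-0.36,0,0.3,-0.018,0,-0.39,0,0.3,-0.018,0,-0.4,0,0.3,-0.018,0,-0.4,0])

```text
clock: 6.55
position: [0.4726, 0.002, 0.027]
ee_rot: [-1.072, 1.401, -1.401]
force: [-0.2, -0.2, -3.2]
width: 0.499
```

Call:
carry_out(steps=[0.3,0,0,-0.006,0,0.3,0,0,-0.012,0,0.3,0,0,-0.012,0])

```text
clock: 6.85
position: [0.4727, 0.002, 0.0267]
ee_rot: [-1.072, 1.4, -1.402]
force: [-2.8, -1.1, 13.4]
width: 0.5
```

Call:
carry_out(steps=[0.3,0,0,0.005,0,0.75,0,0,0.005,0,0.75,0,0,0.005,0,0.75,0,0,0.005,0,0.75,0,0,0.005,0])

```text
clock: 7.35
position: [0.4724, 0.0019, 0.026]
ee_rot: [-1.072, 1.401, -1.401]
force: [0.0, 0.4, 0.1]
width: 0.739
```

Call:
carry_out(steps=[0.75,0,0,0.2,0,0.75,0,0,0.5,0,0.75,0,0,1,0,0.75,0,0,1,0,0.75,0,0,1,0])

```text
clock: 7.85
position: [0.4731, 0.0018, 0.1271]
ee_rot: [-1.07, 1.399, -1.403]
force: [-0.3, 0.0, -1.1]
width: 0.751
```

Call:
carry_out(steps=[0.6,-0.2,-0.6,0.8,0,0.6,-0.2,-0.6,0.8,0,0.6,-0.2,-0.6,0.8,0,0.6,-0.2,-0.6,0.8,0])

```text
clock: 8.25
position: [0.4521, -0.0589, 0.2057]
ee_rot: [-1.071, 1.402, -1.403]
force: [0.5, 0.2, -0.8]
width: 0.6
```

Run:
```python
from h import *
im,d,P=snap('wrist'); save('w4.png',im,1.4); np.savez('w4.npz',im=im,P=P)
o=arm.observe(); print(o['position'],o['width'])
p=np.array([.4720,-.001])
c,s=np.cos(np.radians(15)),np.sin(np.radians(15)); ax,ay=np.array([c,-s]),np.array([s,c])
D=P[...,:2]-p; X=D@ax;Y=D@ay;Z=P[...,2]
def st(n,m):
  q=P[m]; print(n,m.sum(),'x',np.percentile(X[m],[2,50,98]).round(4),'y',np.percentile(Y[m],[2,50,98]).round(4),'z',np.median(Z[m]).round(4)); print(cv2.minAreaRect((q[:,:2]*1000).astype(np.float32)))
st('L',(abs(Z-.021)<.002)&(abs(Y)<.04)&(X<-.02)&(X>-.05))
st('R',(abs(Z-.021)<.002)&(abs(Y)<.04)&(X>.02)&(X<.05))
st('foot',(abs(Z-.046)<.003)&(Y>.034)&(Y<.056)&(abs(X)<.03))
st('lid',(abs(Z-.052)<.003)&(abs(Y)<.034)&(abs(X)<.03))
st('bs',(abs(Z-.042)<.003)&(Y<-.025)&(Y>-.05)&(abs(X)<.05))
st('sock',(abs(Z-.068)<.003)&(abs(Y)<.034)&(abs(X)<.03))
K=np.hypot(P[...,0]-.5015,P[...,1]-.113)<.09
st('knobtop',(Z>.114)&(Z<.126)&K)
st('arm',(Z>.076)&(Z<.086)&K)
```

```text
[ 0.45168701 -0.05797474  0.20488098] 0.5995243981690449
L 504 x [-0.0346 -0.03   -0.0254] y [-0.0302  0.0007  0.0279] z 0.0204
((442.7093505859375, 5.534370422363281), (60.45566177368164, 9.8655366897583), 74.93596649169922)
R 496 x [0.0272 0.0317 0.0364] y [-0.0305 -0.0001  0.0277] z 0.0203
((502.2054748535156, -10.623039245605469), (60.40300750732422, 10.374092102050781), 74.1368179321289)
foot 291 x [-0.0155  0.0006  0.017 ] y [0.0382 0.0418 0.0525] z 0.0463
((484.39654541015625, 42.598838806152344), (14.40249252319336, 43.262733459472656), 75.08629608154297)
lid 2486 x [-0.0213  0.0006  0.023 ] y [-0.0255  0.0045  0.0319] z 0.0524
((473.61285400390625, 1.7149085998535156), (59.56246566772461, 46.05508804321289), 74.602294921875)
bs 669 x [-0.0274  0.0016  0.0295] y [-0.0417 -0.0361 -0.0305] z 0.0423
((463.7648010253906, -36.144813537597656), (11.492850303649902, 59.52967834472656), 74.87238311767578)
sock 352 x [-0.0149 -0.0068  0.0166] y [-0.0191  0.0169  0.0247] z 0.0685
((473.7132873535156, 1.7187690734863281), (44.82475280761719, 32.79041290283203), 74.64622497558594)Traceback (most recent call last):
  File "<stdin>", line 16, in <module>
  File "<stdin>", line 8, in st
    return _quantile_unchecked(
        a, q, axis, out, overwrite_input, method, keepdims, weights)
    return _ureduce(a,
                    func=_quantile_ureduce_func,
    ...<5 lines>...
                    overwrite_input=overwrite_input,
                    method=method)
    r = func(a, **kwargs)
    result = _quantile(arr,
                       quantiles=q,
    ...<2 lines>...
                       out=out,
                       weights=wgt)
    slices_having_nans = np.isnan(arr[-1, ...])
                                  ~~~^^^^^^^^^
IndexError: index -1 is out of bounds for axis 0 with size 0
```

View pics/w4.png

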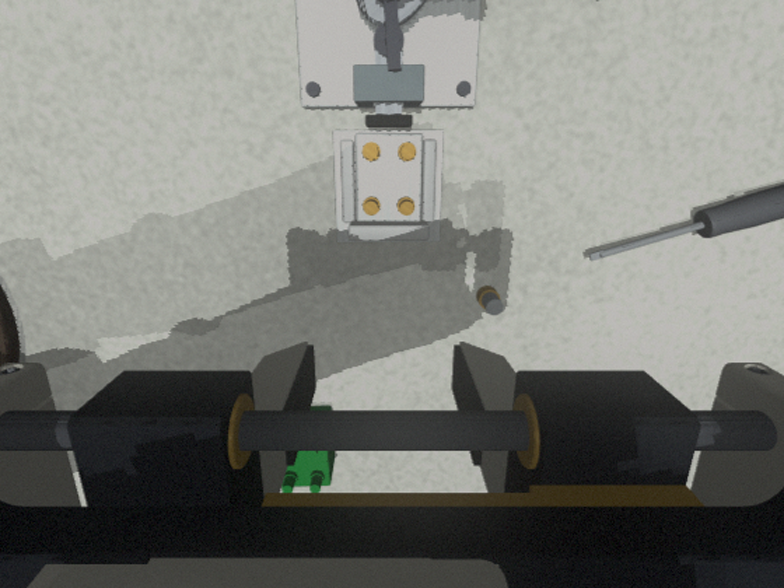

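Call:
carry_out(steps=[1,0.1,0.3,0.1,-0.19,1,0.2,0.6,0.1,-0.38,1,0.2,0.9,0.1,-0.57,1,0.2,0.9,0.1,-0.76,1,0.2,0.9,0.1,-0.95,1,0.2,0.9,0.1,-0.98,1,0.2,0.9,0.1,-0.98])

```text
clock: 9.0
position: [0.4716, 0.0326, 0.2147]
ee_rot: [-0.534, 1.917, -1.916]
force: [-0.4, 0.6, -0.5]
width: 0.999
```

Call:
carry_out(steps=[1,0.2,0.3,0,-0.19,1,0.2,0.6,0,-0.38,1,0.25,0.85,0,-0.57,1,0.25,0.85,0,-0.76,1,0.25,0.85,0,-0.95,1,0.25,0.85,0,-0.98,1,0.25,0.85,0,-0.98])

```text
clock: 9.7
position: [0.4971, 0.1169, 0.2156]
ee_rot: [-0.24, -2.1, 2.101]
force: [0.0, 0.7, -0.1]
width: 0.999
```

Run:
```python
from h import *
im,d,P=snap('wrist'); save('w5.png',im,1.4); np.savez('w5.npz',im=im,P=P)
o=arm.observe(); R=Ro.from_rotvec(o['ee_rot']).as_matrix(); print(o['position'],np.degrees(np.arctan2(R[1,2],R[0,2])),o['joints'])
Z=P[...,2]; K=np.hypot(P[...,0]-.504,P[...,1]-.117)<.09
for n,a,b in(('knob',.114,.126),('arm',.077,.085)):
  m=((Z>a)&(Z<b)&K); q=P[m]; print(n,len(q),q.mean(0) if len(q) else '',cv2.minAreaRect((q[:,:2]*1000).astype(np.float32)) if len(q) else '')
```

```text
[0.49711806 0.1168466  0.21568864] -103.04061288244813 [-0.12358713  0.27902438 -0.26412174  1.84514495  0.08397572  1.0288207
 -2.21977228]
knob 624 [0.55954174 0.10627522 0.11990954] ((559.0615234375, 106.64974212646484), (21.445045471191406, 22.163583755493164), 32.460487365722656)
arm 1130 [0.51818283 0.11441167 0.08088938] ((519.644287109375, 115.60850524902344), (25.509368896484375, 55.10203170776367), 83.3835220336914)
```

View pics/w5.png

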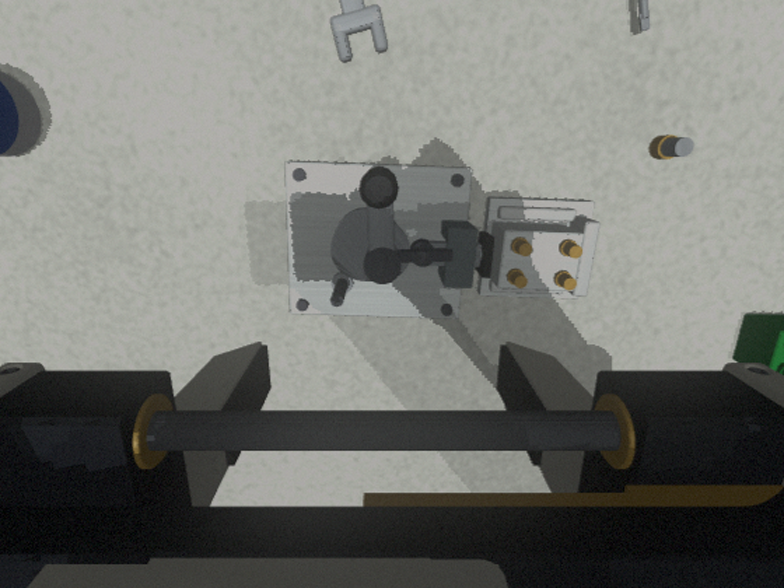

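Call:
carry_out(steps=[1,0.5,-0.1,0,0.03,1,0.62,-0.105,0,0.03,1,0.62,-0.105,-0.3,0.03,1,0.62,-0.105,-0.7,0.03,1,0.62,-0.105,-1,0.03,1,0.62,-0.105,-1,0.03])

```text
clock: 10.35
position: [0.5565, 0.1053, 0.1122]
ee_rot: [-0.211, -2.107, 2.112]
force: [-0.6, -0.2, 1.0]
width: 0.996
```

Call:
carry_out(steps=[1,0,0,-0.29,0,1,0,0,-0.29,0,0.1,0,0,-0.29,0,0.1,0,0,-0.29,0,0.1,0,0,-0.29,0,0.1,0,0,-0.29,0,0.1,0,0,-0.29,0,0.1,0,0,-0.29,0,0.1,0,0,-0.29,0,0.1,0,0,-0.29,0,0.1,0,0,-0.29,0,0.1,0,0,-0.29,0], grip_force=15)

```text
clock: 11.55
position: [0.5593, 0.1064, 0.087]
ee_rot: [-0.222, -2.111, 2.111]
force: [-0.8, -1.1, 0.2]
width: 0.243
```

```bash
cat > rows.py <<'E'
import sys,numpy as np
# rows.py phi0 n step : each line one call, 3 sub-rows + hold
C=np.array([.5046,.1174]); r=.055
def tab(phi0,n,st,k):
    for i in range(n):
        a=np.radians(phi0+i*st); out=[]
        for j in range(1,k+1):
            b=a+np.radians(st*j/k); d=r*np.array([np.cos(b)-np.cos(a),np.sin(b)-np.sin(a)])*10
            out.append((round(d[0],3),round(d[1],3),round(st*j/k/45,3)))
        print(phi0+i*st,'->',phi0+(i+1)*st,out)
if __name__=='__main__': tab(*map(float,sys.argv[1:2]),int(sys.argv[2]),float(sys.argv[3]),int(sys.argv[4]))
E
python3 rows.py -11.3 14 15 3
```

```text
-11.3 -> 3.6999999999999993 [(np.float64(0.007), np.float64(0.047), 0.111), (np.float64(0.011), np.float64(0.095), 0.222), (np.float64(0.01), np.float64(0.143), 0.333)]
3.6999999999999993 -> 18.7 [(np.float64(-0.005), np.float64(0.048), 0.111), (np.float64(-0.015), np.float64(0.095), 0.222), (np.float64(-0.028), np.float64(0.141), 0.333)]
18.7 -> 33.7 [(np.float64(-0.017), np.float64(0.045), 0.111), (np.float64(-0.039), np.float64(0.088), 0.222), (np.float64(-0.063), np.float64(0.129), 0.333)]
33.7 -> 48.7 [(np.float64(-0.028), np.float64(0.039), 0.111), (np.float64(-0.06), np.float64(0.075), 0.222), (np.float64(-0.095), np.float64(0.108), 0.333)]
48.7 -> 63.7 [(np.float64(-0.037), np.float64(0.03), 0.111), (np.float64(-0.077), np.float64(0.057), 0.222), (np.float64(-0.119), np.float64(0.08), 0.333)]
63.7 -> 78.7 [(np.float64(-0.044), np.float64(0.019), 0.111), (np.float64(-0.089), np.float64(0.035), 0.222), (np.float64(-0.136), np.float64(0.046), 0.333)]
78.7 -> 93.7 [(np.float64(-0.047), np.float64(0.007), 0.111), (np.float64(-0.095), np.float64(0.011), 0.222), (np.float64(-0.143),
[... 459 characters left out ...]
222), (np.float64(-0.108), np.float64(-0.095), 0.333)]
138.7 -> 153.7 [(np.float64(-0.03), np.float64(-0.037), 0.111), (np.float64(-0.057), np.float64(-0.077), 0.222), (np.float64(-0.08), np.float64(-0.119), 0.333)]
153.7 -> 168.7 [(np.float64(-0.019), np.float64(-0.044), 0.111), (np.float64(-0.035), np.float64(-0.089), 0.222), (np.float64(-0.046), np.float64(-0.136), 0.333)]
168.7 -> 183.7 [(np.float64(-0.007), np.float64(-0.047), 0.111), (np.float64(-0.011), np.float64(-0.095), 0.222), (np.float64(-0.01), np.float64(-0.143), 0.333)]
183.7 -> 198.7 [(np.float64(0.005), np.float64(-0.048), 0.111), (np.float64(0.015), np.float64(-0.095), 0.222), (np.float64(0.028), np.float64(-0.141), 0.333)]
```

Call:
carry_out(steps=[0.1,0.007,0.047,0,0.111,0.1,0.011,0.095,0,0.222,0.1,0.01,0.143,0,0.333,0.1,0.01,0.143,0,0.333])

```text
clock: 11.95
position: [0.56, 0.1215, 0.087]
ee_rot: [-0.06, 2.195, -2.193]
force: [-0.7, 1.6, 1.1]
width: 0.245
```

Call:
carry_out(steps=[0.1,-0.005,0.048,0,0.111,0.1,-0.015,0.095,0,0.222,0.1,-0.028,0.141,0,0.333,0.1,-0.028,0.141,0,0.333])

```text
clock: 12.35
position: [0.5571, 0.1352, 0.087]
ee_rot: [-0.325, 2.053, -2.052]
force: [-2.4, 1.5, 0.8]
width: 0.244
```

Call:
carry_out(steps=[0.1,-0.017,0.045,0,0.111,0.1,-0.039,0.088,0,0.222,0.1,-0.063,0.129,0,0.333,0.1,-0.063,0.129,0,0.333])

```text
clock: 12.75
position: [0.5508, 0.1478, 0.0869]
ee_rot: [-0.56, 1.897, -1.896]
force: [-1.1, 0.6, 1.3]
width: 0.248
```

Forces are about 1 N, so the crank is in its free range and the circle fits.

Call:
carry_out(steps=[0.1,-0.028,0.039,0,0.111,0.1,-0.06,0.075,0,0.222,0.1,-0.095,0.108,0,0.333,0.1,-0.095,0.108,0,0.333])

```text
clock: 13.15
position: [0.5415, 0.1586, 0.087]
ee_rot: [-0.766, 1.728, -1.728]
force: [-0.8, -0.0, -0.0]
width: 0.243
```

Call:
carry_out(steps=[0.1,-0.037,0.03,0,0.111,0.1,-0.077,0.057,0,0.222,0.1,-0.119,0.08,0,0.333,0.1,-0.119,0.08,0,0.333])

```text
clock: 13.55
position: [0.5297, 0.1667, 0.087]
ee_rot: [-0.945, 1.551, -1.55]
force: [-0.1, 1.4, -0.2]
width: 0.243
```

Call:
carry_out(steps=[0.1,-0.044,0.019,0,0.111,0.1,-0.089,0.035,0,0.222,0.1,-0.136,0.046,0,0.333,0.1,-0.136,0.046,0,0.333])

```text
clock: 13.95
position: [0.5162, 0.1716, 0.087]
ee_rot: [-1.099, 1.366, -1.365]
force: [0.0, 3.0, -0.7]
width: 0.244
```

Call:
carry_out(steps=[0.1,-0.047,0.007,0,0.111,0.1,-0.095,0.011,0,0.222,0.1,-0.143,0.01,0,0.333,0.1,-0.143,0.01,0,0.333])

```text
clock: 14.35
position: [0.5019, 0.1729, 0.0871]
ee_rot: [-1.23, 1.175, -1.174]
force: [-0.0, 4.6, -1.8]
width: 0.244
```

Call:
carry_out(steps=[0.1,-0.048,-0.005,0,0.111,0.1,-0.095,-0.015,0,0.222,0.1,-0.141,-0.028,0,0.333,0.1,-0.141,-0.028,0,0.333])

```text
clock: 14.75
position: [0.4876, 0.1706, 0.0871]
ee_rot: [-1.338, 0.98, -0.977]
force: [-0.6, 5.6, -1.4]
width: 0.246
```

Run:
```python
from h import *
im,d,P=snap('wrist'); im2,d2,P2=snap('scene'); 
a=np.vstack([cv2.resize(im,(400,300)),cv2.resize(im2,(400,300))]); save('w6.png',a)
b=cv2.resize(im2[100:310,140:420],(800,600),interpolation=cv2.INTER_CUBIC); save('w7.png',b)
```

```text
(no output)
```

View pics/w6.png

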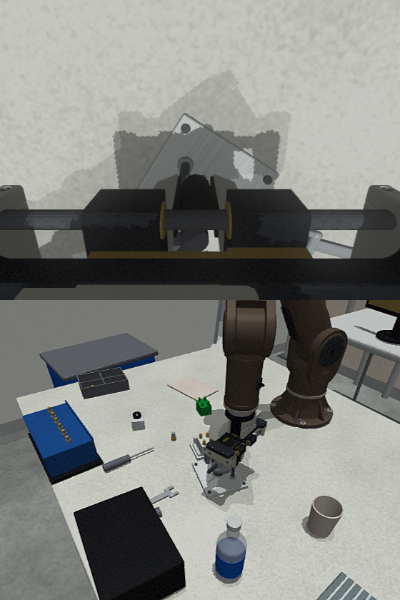

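```bash
python3 rows.py 108.7 12 10 2 | sed 's/np.float64//g'
```

```text
108.7 -> 118.7 [((-0.045), (-0.017), 0.111), ((-0.088), (-0.039), 0.222)]
118.7 -> 128.7 [((-0.041), (-0.025), 0.111), ((-0.08), (-0.053), 0.222)]
128.7 -> 138.7 [((-0.036), (-0.032), 0.111), ((-0.069), (-0.066), 0.222)]
138.7 -> 148.7 [((-0.03), (-0.037), 0.111), ((-0.057), (-0.077), 0.222)]
148.7 -> 158.7 [((-0.023), (-0.042), 0.111), ((-0.042), (-0.086), 0.222)]
158.7 -> 168.7 [((-0.015), (-0.045), 0.111), ((-0.027), (-0.092), 0.222)]
168.7 -> 178.7 [((-0.007), (-0.047), 0.111), ((-0.011), (-0.095), 0.222)]
178.7 -> 188.7 [((0.001), (-0.048), 0.111), ((0.006), (-0.096), 0.222)]
188.7 -> 198.7 [((0.009), (-0.047), 0.111), ((0.023), (-0.093), 0.222)]
198.7 -> 208.7 [((0.017), (-0.045), 0.111), ((0.039), (-0.088), 0.222)]
208.7 -> 218.7 [((0.025), (-0.041), 0.111), ((0.053), (-0.08), 0.222)]
218.7 -> 228.7 [((0.032), (-0.036), 0.111), ((0.066), (-0.069), 0.222)]
```

Call:
carry_out(steps=[0.1,-0.048,-0.008,0,0.111,0.1,-0.093,-0.028,0,0.222,0.1,-0.093,-0.028,0,0.222])

```text
clock: 15.15
position: [0.4784, 0.1671, 0.0871]
ee_rot: [-1.399, 0.847, -0.846]
force: [-1.7, 4.6, -1.6]
width: 0.247
```

Call:
carry_out(steps=[0.1,-0.044,-0.021,0,0.111,0.1,-0.083,-0.049,0,0.222,0.1,-0.083,-0.049,0,0.222])

```text
clock: 15.45
position: [0.4705, 0.1624, 0.0871]
ee_rot: [-1.449, 0.713, -0.712]
force: [0.5, 4.6, -3.4]
width: 0.251
```

Call:
carry_out(steps=[0.1,-0.036,-0.032,0,0.111,0.1,-0.069,-0.066,0,0.222,0.1,-0.069,-0.066,0,0.222])

```text
clock: 15.75
position: [0.4634, 0.1563, 0.0871]
ee_rot: [-1.49, 0.579, -0.577]
force: [-0.7, 6.8, -2.2]
width: 0.244
```

Call:
carry_out(steps=[0.1,-0.033,-0.034,0,0.111,0.1,-0.061,-0.073,0,0.222,0.1,-0.061,-0.073,0,0.222])

```text
clock: 16.05
position: [0.4571, 0.1488, 0.087]
ee_rot: [-1.523, 0.443, -0.441]
force: [-1.2, 5.9, -0.7]
width: 0.246
```

Call:
carry_out(steps=[0.1,-0.023,-0.042,0,0.111,0.1,-0.042,-0.086,0,0.222,0.1,-0.042,-0.086,0,0.222])

```text
clock: 16.35
position: [0.4522, 0.14, 0.0869]
ee_rot: [-1.548, 0.308, -0.304]
force: [-4.7, 4.9, 2.7]
width: 0.247
```

Call:
carry_out(steps=[0.1,-0.015,-0.045,0,0.111,0.1,-0.027,-0.092,0,0.222,0.1,-0.027,-0.092,0,0.222])

```text
clock: 16.65
position: [0.4488, 0.1301, 0.0868]
ee_rot: [-1.564, 0.172, -0.167]
force: [-9.0, 2.1, 8.1]
width: 0.245
```

Call:
carry_out(steps=[0.1,-0.01,0.002,0,0,0.1,-0.02,0.004,0,0,0.1,-0.02,0.004,0,0])

```text
clock: 16.95
position: [0.4484, 0.1298, 0.0869]
ee_rot: [-1.565, 0.17, -0.17]
force: [-0.9, -0.0, 1.5]
width: 0.243
```

Run:
```python
from h import *
o=arm.observe(); print(Ro.from_rotvec(o['ee_rot']).as_matrix().round(3)); print({k:np.round(o[k],3) for k in('position','force','ft_torque','joints','width')})
im,d,P=snap('wrist'); im2,d2,P2=snap('top')
a=np.vstack([cv2.resize(im,(400,300)),cv2.resize(im2[140:250,210:357],(400,300),interpolation=cv2.INTER_CUBIC)]); save('w8.png',a)
```

```text
[[ 0.977 -0.     0.215]
 [-0.215 -0.001  0.977]
 [-0.    -1.    -0.001]]
{'position': array([0.448, 0.13 , 0.087]), 'force': array([-0.935, -0.035,  1.455]), 'ft_torque': array([ 0.035,  0.131, -0.031]), 'joints': array([ 0.386,  0.605, -1.073,  2.049,  0.691,  0.904,  0.28 ]), 'width': np.float64(0.243)}
```

View pics/w8.png

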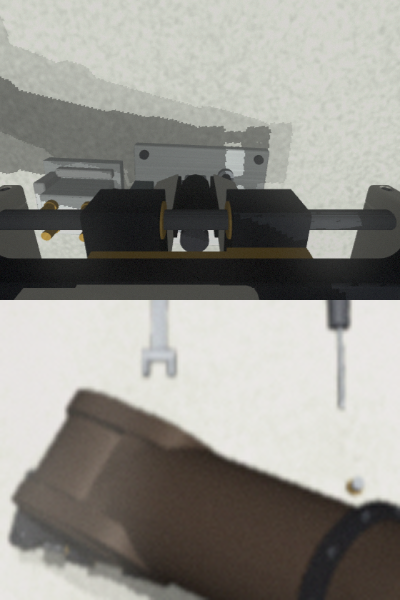

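Call:
carry_out(steps=[0.1,-0.005,-0.025,0,0.055,0.1,-0.009,-0.055,0,0.111,0.1,-0.011,-0.095,0,0.222,0.1,-0.011,-0.095,0,0.222])

```text
clock: 17.45
position: [0.447, 0.1202, 0.0869]
ee_rot: [-1.571, 0.03, -0.029]
force: [-1.6, -2.3, 5.8]
width: 0.244
```

Run:
```python
from h import *
o=arm.observe(); print({k:np.round(o[k],3) for k in('position','force','ft_torque','joints','width')})
```

```text
{'position': array([0.447, 0.12 , 0.087]), 'force': array([-1.643, -2.326,  5.77 ]), 'ft_torque': array([-0.44 ,  0.372,  0.051]), 'joints': array([ 0.433,  0.626, -1.121,  2.056,  0.722,  0.924,  0.444]), 'width': np.float64(0.244)}
```

Call:
carry_out(steps=[0.1,0,-0.025,0.01,0.05,0.1,0.001,-0.048,0.01,0.111,0.1,0.001,-0.048,0.01,0.111,0.1,0.001,-0.048,0.01,0.111])

```text
clock: 17.85
position: [0.447, 0.115, 0.0873]
ee_rot: [-1.572, -0.035, 0.037]
force: [1.0, -0.6, -12.5]
width: 0.247
```

Call:
carry_out(steps=[0.1,0.001,0,-0.008,0,0.1,0.001,0,-0.008,0,0.6,0.001,0,-0.008,0,0.6,0.001,0,-0.008,0,0.6,0.001,0,-0.008,0,0.6,0.001,0,-0.008,0,0.6,0.001,0,-0.008,0,0.6,0.001,0,-0.008,0])

```text
clock: 18.65
position: [0.4475, 0.1162, 0.0873]
ee_rot: [-1.57, -0.039, 0.038]
force: [1.1, 0.2, 0.4]
width: 0.6
```

Run:
```python
from h import *
o=arm.observe(); print({k:np.round(o[k],3) for k in('position','force','joints','width')})
im,d,P=snap('wrist'); np.savez('w9.npz',im=im,P=P)
save('w9.png',im,1.4)
```

```text
{'position': array([0.448, 0.116, 0.087]), 'force': array([1.125, 0.173, 0.402]), 'joints': array([ 0.454,  0.636, -1.143,  2.057,  0.736,  0.934,  0.526]), 'width': np.float64(0.6)}
```

View pics/w9.png

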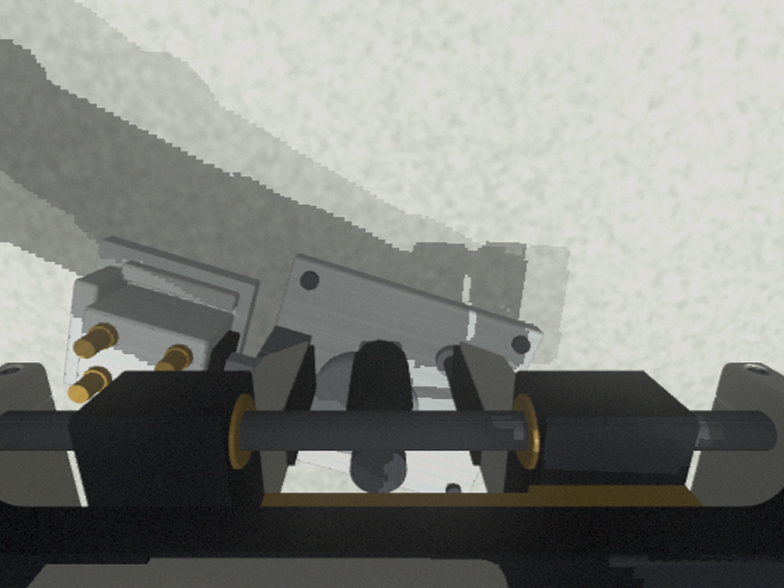

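The knob stands still, centred between the open fingers at (380,470). The foot is against the box at (225,350), and the box is against the back stop. I'll lift clear and check again.

Call:
carry_out(steps=[0.6,0,0,0.3,0,0.6,0,0,0.7,0,0.6,0,0,1,0,0.6,0,0,1,0])

```text
clock: 19.1
position: [0.4492, 0.1175, 0.1908]
ee_rot: [-1.569, -0.043, 0.034]
force: [0.9, 0.9, -0.2]
width: 0.599
```

Call:
carry_out(steps=[0.6,-0.1,-0.4,0.3,0,0.6,-0.2,-0.8,0.3,0,0.6,-0.2,-1,0.3,-0.19,0.6,-0.2,-1,0.3,-0.38,0.6,-0.2,-1,0.3,-0.57,0.6,-0.2,-1,0.3,-0.76,0.6,-0.2,-1,0.3,-0.95,0.6,-0.2,-1,0.3,-1,0.6,-0.2,-1,0.3,-1])

```text
clock: 20.0
position: [0.427, 0.0159, 0.2167]
ee_rot: [-1.494, 0.576, -0.576]
force: [-0.5, -0.1, -0.4]
width: 0.601
```

Call:
carry_out(steps=[0.6,0,-0.4,0.3,-0.19,0.6,0,-0.6,0.3,-0.38,0.6,0,-0.6,0.3,-0.57,0.6,0,-0.6,0.3,-0.76,0.6,0,-0.6,0.3,-0.95,0.6,0,-0.6,0.3,-1,0.6,0,-0.6,0.3,-1])

```text
clock: 20.7
position: [0.4271, -0.044, 0.2468]
ee_rot: [-1.233, 1.173, -1.172]
force: [-0.7, -0.1, -0.5]
width: 0.6
```

Run:
```python
from h import *
o=arm.observe(); print(o['position'],o['force'],o['clock'])
im,d,P=snap('wrist'); save('w10.png',im,1.4)
p=np.array([.4720,-.001])
c,s=np.cos(np.radians(15)),np.sin(np.radians(15)); ax,ay=np.array([c,-s]),np.array([s,c])
D=P[...,:2]-p; X=D@ax;Y=D@ay;Z=P[...,2]
def st(n,m):
  if m.sum()<5: print(n,'none'); return
  print(n,m.sum(),'x',np.percentile(X[m],[2,50,98]).round(4),'y',np.percentile(Y[m],[2,50,98]).round(4),'z',np.median(Z[m]).round(4),cv2.minAreaRect((P[m][:,:2]*1000).astype(np.float32)))
st('L',(abs(Z-.021)<.002)&(abs(Y)<.04)&(X<-.02)&(X>-.05))
st('R',(abs(Z-.021)<.002)&(abs(Y)<.04)&(X>.02)&(X<.05))
st('lid',(abs(Z-.052)<.003)&(abs(Y)<.036)&(abs(X)<.03))
st('bs',(abs(Z-.042)<.003)&(Y<-.027)&(Y>-.05)&(abs(X)<.05))
st('knob',(Z>.114)&(Z<.126)&(np.hypot(P[...,0]-.504,P[...,1]-.117)<.09))
st('foot',(abs(Z-.046)<.003)&(Y>.03)&(Y<.056)&(abs(X)<.03))
```

```text
[ 0.42713104 -0.04404894  0.24679089] [-0.68665158 -0.08545135 -0.45243146] 20.7
L 413 x [-0.0349 -0.0301 -0.022 ] y [-0.0304 -0.0006  0.0276] z 0.0203 ((443.4958801269531, 2.416820526123047), (65.73206329345703, 13.245109558105469), 74.5916519165039)
R 212 x [0.0309 0.0336 0.0362] y [-0.0299 -0.0005  0.0273] z 0.0205 ((504.09844970703125, -10.908071517944336), (60.15243148803711, 5.981863975524902), 74.96283721923828)
lid 1796 x [-0.0214  0.0004  0.0229] y [-0.0292  0.0006  0.0284] z 0.0524 ((472.8375244140625, -1.8388175964355469), (59.8475456237793, 46.13941955566406), 74.8109130859375)
bs 449 x [-0.028  -0.0001  0.0291] y [-0.0422 -0.0368 -0.0314] z 0.0424 ((463.3969421386719, -36.54397201538086), (12.320343971252441, 59.7423095703125), 75.12305450439453)
knob 613 x [-0.0619 -0.0512 -0.0415] y [0.0959 0.1039 0.1126] z 0.1206 ((449.5147705078125, 112.51923370361328), (22.141250610351562, 18.079185485839844), 0.3241609036922455)
foot 188 x [-0.018   0.0003  0.0164] y [0.0302 0.0334 0.0525] z 0.0464 ((482.1931457519531, 39.345558166503906), (24.397912979125977, 44.9645881652832), 71.42540740966797)
```

View pics/w10.png

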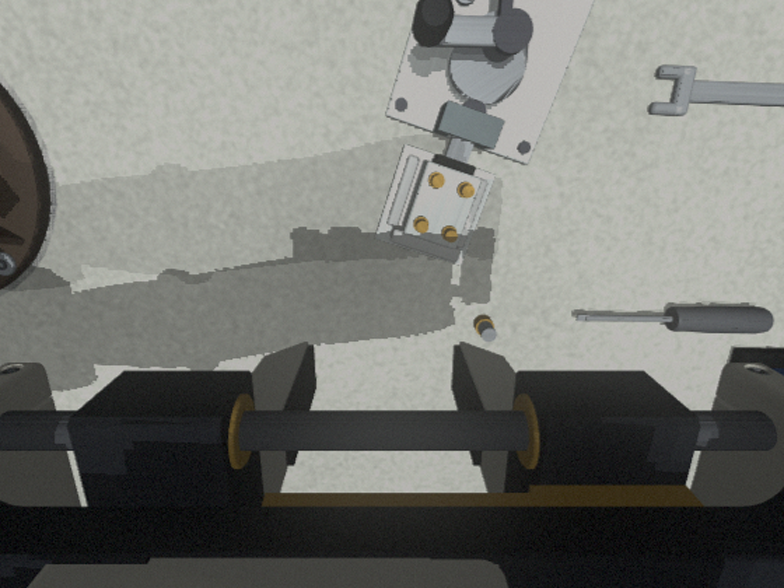

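The box is home: the lid rectangle has moved 3.6 mm onto the back stop. The foot is against it, and the knob has not sprung back after about 2 s free. Handing in.

```bash
python3 -c "
from cell import arm
print(arm.sign_off(), arm.observe()['clock'])"
```

```text
the job is handed in; nothing more can be done
the job is handed in; nothing more can be done
```

I set the splitter in the nest with its sockets up, let go, and turned the crank about 190° anticlockwise. I stopped where the climbing force had faded, then released the knob and moved the arm clear. The job was handed in at about 21 s on the robot's clock.

**Box:** The last picture shows it pushed about 3.6 mm onto the back stop. By depth it is centred to within 1 mm, square to within 0.5°, with its lid level at 52 mm. The foot is against it.

**Crank:** The force at the knob rose to about 5 N, then faded to around 0 to 1 N, so I judged the follower to be in the dwell. The knob had not sprung back about 2 s after release, and I felt no contact with the end stop.

**Not checked or disagreeing:**
- I couldn't measure the pressing force directly. I infer full pressure from the faded crank force and the knob staying put.
- The shaft centre I worked from was a few millimetres off. It caused side forces of up to about 9 N on the tool, which faded to about 1 N after I shifted outward. A 1 mm lift I commanded near the end of the turn also put about 12 N vertically on the knob; I undid it before letting go.
- In the last picture the knob was cut off at the edge, so its exact final angle is only approximate.

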